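# Park the test-strip caddy in its covered bay

## Robot

A 6-joint arm with a two-finger parallel gripper is mounted at the origin on a cart in front of the work surface, level with it; the furniture and walls round the work are solid. World frame = base frame: x ahead of the robot, y to its left, z up, the work surface at z = 0. Lengths are in m, angles in degrees, forces in N, time in s.
With the tool pointing down it reaches from about 0.25 to 0.725 m from the base axis. Payload 9.7 kg.
Tool frame: the origin (TCP) lies between the finger pads; the fingertips stand bot.tcp_to_tips ahead of it and the grasp point (between the pads) lies 2 mm behind it (bot.tcp_to_tips is the distance from the TCP to the fingertips, in m); z points along the fingers, y is the line along which they close (so a half turn about z gives the same grasp; the last joint's range is limited). The gripper opens to 85 mm and grips with 20 to 120 N. Pads are 22 mm wide; open, the fingers measure 114 mm over their backs; the gripper's body (76 mm by 85 mm) begins 54 mm behind the grasp point. The pads swing forward as they close: fully open they stand 13 mm farther back than shut.
Start: joints at [63.14, 4.979, 10.078, 95.1, 0, 90], TCP at [0.248, 0.491, 0.248] pointing down, gripper open.
Joint ranges: [-179.16, 179.16], [-48.56, 103.87], [-65.8, 70.77], [-126.05, 130.52], [-82.76, 87.17], [-180, 180]. Speed limits (degrees/s): [127.2, 127.2, 147.25, 180, 180, 180].

## Interface

Orientations are given as [roll, pitch, yaw] about the fixed x, y, z axes, in that order (R = Rz(yaw) Ry(pitch) Rx(roll)).
In Python, from workcell import sensors, camera, camera_params, bot gives the robot as it stands.
- The arm moves only by the tool apply_moves, never from a script. Its argument "motion" is a list of rows, each an object with "jaw": the opening, from -1 (shut) to 1 (fully open); "xyz": the shift along the tool's x, y, z in mm, a list of three; "twist": the turn about the tool's z in rad. A call has 1 to 5 rows; each row is the pose to reach, as a shift and turn from the pose commanded when the call began, along the tool's axes at that moment; what a row does not reach only later rows make up. A row lasts 1/8 s, in which the tool goes at most 62.5 mm and 10.7 degrees, less where a joint would pass 70% of its speed; a pose out of reach is approached as far as the arm can. A call with a gripper value outside its range is refused whole. The fingers move at their own pace and stop on an object; "grip_force" is the grip in N (left out, the last holds). Time passes only in rows, so rows that repeat a pose let the fingers close. It gives the time, the measured TCP pose, the force, the opening and the grip force at its end, in the units of the state.
- sensors.get_obs(): the state, without advancing time (a new reading comes with each control period).
- camera(name): name is "scene" or "top" or "wrist"; returns (picture, depth): 384x512x3 uint8, red, green, blue; 384x512 float32, m along the optical axis (not along the pixel's ray), 0 where there is no reading.
- camera_params(name): a dict with "mtx" (3x3 intrinsics, pixels), "k1" (the pictures are not rectified: a ray, as slopes to the right and down, at radius r is drawn at 1 + k1 r^2 times it, then the intrinsics apply), "rvec" (rotation vector, rad) and "tvec" (3), from world to camera coordinates, as OpenCV has them. Camera axes: x right, y down, z forward; pixel columns grow to the right and rows downward; lengths in m; the calibration is good to about 2 mm. A picture is of the moment at which its call begins: read the wrist's pose just before it. camera_params takes no time and is no camera call; for the wrist camera it gives the pose at the moment of the call.
- bot.job_done(): hands the job in; it is judged then, once.
The state is a dict: "time": time; "q": joint angles; "qd": joint speeds; "joint_efforts": joint torques, N m; "ee_pos": TCP position; "tcp_rot": TCP orientation; "wrist_force": force on the tool from outside, world axes, zero at the start; "torque": the same for the moment, N m; "opening": finger opening in m; "grasp_force": force on a finger pad.
Only numpy, scipy, OpenCV 4.12 (cv2) and the standard library are available. Lean on these libraries where they do the work, as an engineer would, in place of code of your own. Each camera call takes 0.05 s, during which the arm holds its last target. There are 200 camera calls.

## Task

Lift the blue caddy by its white bar handle off the steel stand, set it down on the table at the mouth of the empty bay of the rack (the one with the green floor strip), and slide it in under the roof until it presses against the black rubber buffer at the back and stays there touching it. The buffer is sprung and its depth is different each time, so push gently and stop when you feel it; do not ram it. Keep the two vials standing in the caddy, and leave the pot in the other bay, the drink can and the timer where they are.

Things in the scene. Friction and masses are not known exactly. Their poses are not given: they have to be found in the camera images.
- caddy: Blue open caddy, 130 (x) x 86 (y) mm, walls 50 high, 0.3 to 0.45 kg filled; origin at the centre of its underside, z up. Mid-end panels, 56 wide (y), 6 thick, rise to 108 mm; outer faces flush with the caddy's ends, 65 from the origin. White round bar handle, 12 mm diameter, along x between the panels at y = 0, axis 98 mm above the underside. Either end may go in first.
- vial_a: White vial with green cap, 31 mm diameter, 63 mm tall, standing loose in a cell of the caddy (floor 4 mm); origin at the centre of its underside.
- vial_b: A second such vial in another cell of it.
- stand: Fixed steel stand, 160 (x) x 116 (y) mm, its flat top 40 mm above the table; origin on the table under its centre. The caddy stands on it at the start.
- rack: Fixed rack of two roofed bays side by side; origin on the table, midway along the roof's front edge; x points into the bays, y to its left. Walls 12 mm thick at y = -105, 0, +105 mm (rounded fronts, 3.5 mm ahead of the roof); bays 93 mm wide, 210 deep, floored by the table. Roof underside 122 mm, top 134 mm above the table.
- bay: Fittings of the empty bay (left or right): thin green strip and green rear post. Origin on the table, on the bay's centre line, 70 mm behind the roof's front edge; x into the bay. The post has a black buffer, 32 mm diameter, 70 mm up, face at x = +22 to +47 mm (varies, not reported), sprung 8 mm, 0.9 N/mm. Touching it, the caddy's near end stands 13 to 38 mm out from the roof; friction holds it.
- pot: Small tub, 72 mm diameter, 71 mm tall, standing in the other bay; origin at the centre of its underside. Leave it.
- can: Drink can, 66 mm diameter, 115 mm tall; origin at the centre of its underside. Leave it.
- timer: Red and white kitchen timer, 68 mm diameter, 56 mm tall; origin at the centre of its underside. Leave it.

How it is judged (in metres and radians):
On the way, in this order (a step that is already met when the one before it is completed fails the run):
1. the caddy is lifted clear of the stand (height (world z) of caddy above 0.06 m), for 0.2 s.
2. the caddy, standing on the table in the bay with the green strip, is pressed against the buffer (x of caddy in the frame of bay between -0.053 and 0.01 m and y of caddy in the frame of bay between -0.01 and 0.01 m and height (world z) of caddy below 0.008 m and angle between caddy's own z axis and vertical below 0.06 rad and contact force between caddy and bay above 0.5 N), for 0.1 s.
At the end, for the whole second after the job is handed in: The caddy stands flat on the table in the bay with the green strip (origin within 10 mm of the bay's centre line, tilt under 0.06 rad), under the roof, at rest and still touching the buffer (contact force over 0.1 N); both vials stand in it (within 0.35 rad of upright) (x of caddy in the frame of bay between -0.053 and 0.01 m and y of caddy in the frame of bay between -0.01 and 0.01 m and height (world z) of caddy below 0.008 m and angle between caddy's own z axis and vertical below 0.06 rad and contact force between caddy and bay above 0.1 N and linear speed of caddy below 0.01 m/s and horizontal distance between each of vial_a, vial_b and caddy below 0.07 m and angle between each of vial_a, vial_b's own z axis and vertical below 0.35 rad).
It fails at once if the buffer is rammed (over 25 N) (contact force between caddy and bay above 25 N).
It fails at once if a vial falls over or leaves the caddy (not (horizontal distance between each of vial_a, vial_b and caddy below 0.07 m and angle between each of vial_a, vial_b's own z axis and vertical below 0.35 rad)).
It fails at once if the pot, the can or the timer is moved more than 20 mm or tipped (distance of any of pot, can, timer from where it was at the start of the episode above 0.02 m or angle between any of pot, can, timer's own z axis and vertical above 0.3 rad).
It also fails if it takes over 72 s, if anything falls off the work surface, if the arm or the gripper's body presses on something with over 40 N, if the wrist force passes 120 N, or if a joint passes its speed limit or range.

## Working session

There is one attempt and no reset: what is moved stays moved. The work goes in short steps, Python scripts to look and compute and a tool call to move; the robot and the scene stay as the last step left them, time stands still between calls to the robot, and variables do not carry over. Pictures are saved under pics/ and viewed, at most 10 in all, crops included, and the job is handed in when it is done.

Besides the shell and the picture viewer there is one more tool, called after "Request:" in YAML: its name, and indented under it one key for each argument. apply_moves: Moves the arm, as the interface text tells. Its arguments: {"type":"object","properties":{"motion":{"type":"array","items":{"type":"object","properties":{"jaw":{"type":"number"},"xyz":{"type":"array","items":{"type":"number"}},"twist":{"type":"number"}}}},"grip_force":{"type":"number"}},"required":["motion"]}

```bash
mkdir -p pics; ls
cat > h.py <<'E'
import numpy as np,cv2
from workcell import sensors,camera,camera_params,bot
def P(name):
    p=camera_params(name);R=cv2.Rodrigues(np.array(p["rvec"],float))[0];return np.array(p["mtx"]),p["k1"],R,np.array(p["tvec"]).ravel()
def rays(p,uv):
    K,k1,R,t=p;uv=np.asarray(uv,float).reshape(-1,2)
    d=np.array([(uv[:,0]-K[0,2])/K[0,0],(uv[:,1]-K[1,2])/K[1,1]]).T
    s=d.copy()
    for _ in range(20): s=d/(1+k1*(s**2).sum(1,keepdims=True))
    return s
def plane(p,uv,z):
    K,k1,R,t=p;s=rays(p,uv);D=np.c_[s,np.ones(len(s))]@R;c=-R.T@t
    return c+D*((z-c[2])/D[:,2])[:,None]
def pts(p,uv,dep):
    K,k1,R,t=p;s=rays(p,uv);return (np.c_[s,np.ones(len(s))]*np.asarray(dep).reshape(-1,1)-t)@R
def cloud(name,dep,p=None):
    v,u=np.mgrid[:384,:512];w=pts(p or P(name),np.c_[u.ravel(),v.ravel()],dep.ravel()).reshape(384,512,3);w[dep==0]=np.nan;return w
def save(f,im): cv2.imwrite("pics/"+f,im[:,:,::-1])
E
python3 - <<'E'
from h import *
o=sensors.get_obs();print(o,bot.tcp_to_tips)
ims=[]
for n in("scene","top"):
    p=P(n);im,d=camera(n);np.savez(n+".npz",im=im,d=d);ims.append(im);print(n,-p[2].T@p[3],p[2][2])
save("a.png",cv2.resize(ims[0],(768,576)));save("b.png",cv2.resize(ims[1],(768,576)))
E
```

```text
pics
{'time': 0.0, 'q': array([6.31405458e+01, 5.01061330e+00, 1.00349824e+01, 9.50988692e+01,
       4.05781504e-05, 9.00008405e+01]), 'qd': array([ 0.06467167,  0.14256328,  0.02240502,  0.02692633, -0.03822697,
       -0.11353336]), 'joint_efforts': array([ 2.64500068e-04, -5.20389569e+01,  4.64802825e+01,  1.61802757e-02,
        1.24253742e-05, -2.45913600e-05]), 'ee_pos': array([0.24840161, 0.49048668, 0.24759245]), 'tcp_rot': array([-1.79925500e+02, -3.94851813e-05,  1.53139705e+02]), 'wrist_force': array([-0.17559892, -0.5899264 , -0.04115387]), 'torque': array([-0.01339671, -0.0299507 , -0.00710848]), 'grasp_force': 0.0, 'opening': 0.08522050450594551} 0.017
scene [ 0.07384604 -0.31994701  0.94330061] [ 0.44198324  0.14233225 -0.88565927]
top [ 0.36587766 -0.17390744  1.22034093] [ 0.12875941  0.00687869 -0.991652  ]
```

View pics/a.png

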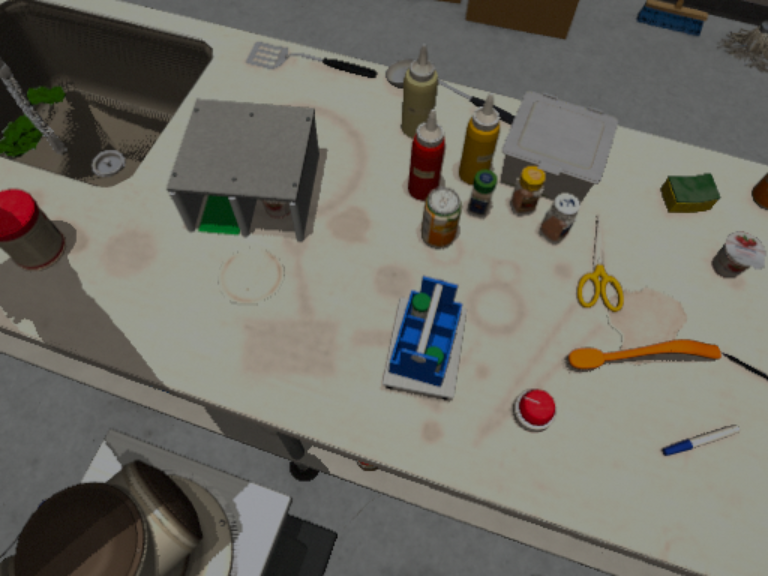

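View pics/b.png

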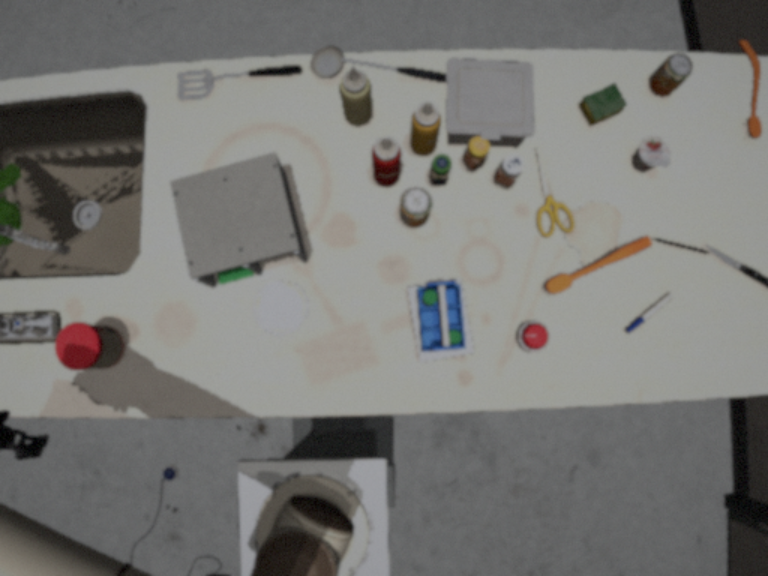

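The scene view shows the caddy at about (425,335), its handle running nearly along world x. The rack is at (245,160) with its mouth facing the robot, and the green strip is in the left bay at (220,215). The top view agrees: caddy at (442,318), rack at (240,215). Next I'll measure both.

Run:
```python
from h import *
for n in("scene","top"):
    z=np.load(n+".npz");im,d=z["im"],z["d"];p=P(n);w=cloud(n,d,p)
    h=cv2.cvtColor(im,cv2.COLOR_RGB2HSV)
    s=384/576
    print("==",n)
    # caddy region
    reg=np.zeros((384,512),bool)
    if n=="scene": reg[180:270,250:315]=1; rr=(slice(60,165),slice(110,220)); 
    else: reg[180:240,268:318]=1; rr=(slice(95,195),slice(108,212))
    blue=reg&(h[...,0]>100)&(h[...,0]<125)&(h[...,1]>120)
    W=w[blue];print("blue z pct",np.nanpercentile(W[:,2],[1,10,50,90,99]))
    top=W[(W[:,2]>.138)];print("panel n",len(top));
    if len(top)>5:
        r=cv2.minAreaRect(top[:,:2].astype(np.float32));print("panel rect",r,cv2.boxPoints(r))
    wh=reg&(h[...,1]<60)&(h[...,2]>120)
    W=w[wh];W=W[(W[:,2]>.125)&(W[:,2]<.16)];print("bar n",len(W),np.nanmedian(W[:,2]),np.percentile(W[:,2],[5,95]))
    r=cv2.minAreaRect(W[:,:2].astype(np.float32));print("bar depth rect",r)
    # color only: bar pixels by connected comps, ray to z=.144
    uv=np.argwhere(wh)[:,::-1]; sel=np.isfinite(w[wh][:,2])&(w[wh][:,2]>.12)&(w[wh][:,2]<.165)
    q=plane(p,uv[sel],.140)[:,:2];r=cv2.minAreaRect(q.astype(np.float32));v=cv2.fitLine(q.astype(np.float32),cv2.DIST_HUBER,0,.01,.01).ravel();print("bar ray",r,v,np.degrees(np.arctan2(v[1],v[0])))
    # roof
    m=np.zeros((384,512),bool);m[rr]=1
    R=m&(w[...,2]>.122)&(w[...,2]<.146)
    R=cv2.morphologyEx(R.astype(np.uint8),cv2.MORPH_OPEN,np.ones((5,5)))>0
    print("roof z",np.median(w[R][:,2]),R.sum())
    q=plane(p,np.argwhere(R)[:,::-1],.134)[:,:2].astype(np.float32)
    r=cv2.minAreaRect(q);print("roof ray",r,"\n",cv2.boxPoints(r))
    q=w[R][:,:2].astype(np.float32);r=cv2.minAreaRect(q);print("roof depth",r,"\n",cv2.boxPoints(r))
    g=m&(h[...,0]>50)&(h[...,0]<85)&(h[...,1]>120)
    q=plane(p,np.argwhere(g)[:,::-1],.0)[:,:2].astype(np.float32);r=cv2.minAreaRect(q);print("green",r,"\n",cv2.boxPoints(r), np.nanmedian(w[g][:,2]))
    # table and stand
    print("stand z",np.nanmedian(w[reg&(w[...,2]>.03)&(w[...,2]<.05)&(h[...,1]<60)][:,2]))
```

```text
== scene
blue z pct [0.0414091  0.0440383  0.07744695 0.13459515 0.14903789]
panel n 143
panel rect ((0.44069284200668335, -0.28014248609542847), (0.12929843366146088, 0.05405811220407486), 2.564735174179077) [[ 0.37489888 -0.25603345]
 [ 0.37731788 -0.3100374 ]
 [ 0.5064868  -0.30425152]
 [ 0.5040678  -0.25024757]]
bar n 223 0.143933298158714 [0.14135768 0.14787641]
bar depth rect ((0.4471803605556488, -0.29053395986557007), (0.12670569121837616, 0.046794552356004715), 10.900710105895996)
bar ray ((0.45064210891723633, -0.27148911356925964), (0.04707939922809601, 0.12829068303108215), 82.79649353027344) [ 0.9989916   0.04489669  0.43132    -0.28117514] 2.573256
roof z 0.1335501728659086 5290
roof ray ((0.6526787281036377, 0.12753421068191528), (0.21684905886650085, 0.22587883472442627), 13.324976921081543) 
 [[ 0.52114356  0.21244411]
 [ 0.5732027  -0.00735374]
 [ 0.7842139   0.04262431]
 [ 0.7321547   0.26242214]]
roof depth ((0.6557292342185974, 0.1296512633562088), (0.2152145504951477, 0.2253701090812683), 13.568028450012207) 
 [[ 0.52468914  0.21394686]
 [ 0.57756096 -0.00513362
[... 1045 characters left out ...]
51685, 0.12931552529335022), (0.2123730480670929, 0.22766952216625214), 13.208621978759766) 
 [[ 0.5265119   0.2158754 ]
 [ 0.57853377 -0.00577102]
 [ 0.78528833  0.04275565]
 [ 0.7332665   0.26440206]]
roof depth ((0.6565902829170227, 0.13082091510295868), (0.21181711554527283, 0.22815212607383728), 13.566971778869629) 
 [[ 0.5268768   0.21686964]
 [ 0.5803971  -0.00491623]
 [ 0.78630376  0.04477219]
 [ 0.73278344  0.26655805]]
green ((0.5578520894050598, 0.16316066682338715), (0.018904419615864754, 0.06851090490818024), 12.183195114135742) 
 [[0.54138356 0.19464983]
 [0.555842   0.12768196]
 [0.5743206  0.1316715 ]
 [0.5598622  0.19863938]] 0.0009071190346742096
stand z 0.04038227508528561
```

```bash
cat >> h.py <<'E'
def to(x,y,z,yaw):
    o=sensors.get_obs();R=np.array(o["tcp_rot"]);a=np.radians(R[2]);d=np.array([x,y,z])-o["ee_pos"]
    tx=np.array([np.cos(a),np.sin(a),0]);ty=np.array([np.sin(a),-np.cos(a),0])
    dy=(yaw-R[2]+90)%180-90
    print("t",round(o["time"],2),"pos",o["ee_pos"].round(4),"rot",R.round(2),"q",np.array(o["q"]).round(1),"F",np.array(o["wrist_force"]).round(2))
    print("shift mm",(1000*np.array([d@tx,d@ty,-d[2]])).round(1),"twist",round(-np.radians(dy),4))
E
python3 -c "
from h import *
to(.4163,-.2815,.23,2.5)
z=np.load('top.npz');im,d=z['im'],z['d'];w=cloud('top',d);h=cv2.cvtColor(im,cv2.COLOR_RGB2HSV)
m=((h[...,0]<6)|(h[...,0]>174))&(h[...,1]>150)&(h[...,2]>90)
n,l,s,c=cv2.connectedComponentsWithStats(m.astype(np.uint8))
for i in range(1,n):
  if s[i,4]>40: print(c[i],np.nanmedian(w[l==i],0).round(3))
"
```

```text
t 0.1 pos [0.2484 0.4905 0.2476] rot [-179.93   -0.    153.14] q [63.1  5.  10.  95.1  0.  90. ] F [-0.38  0.14  0.14]
shift mm [-498.6 -612.8   17.6] twist -0.5124
[ 51.56183206 230.08854962] [0.402 0.457 0.123]
[356.78082192 223.89041096] [ 0.396 -0.48   0.054]
```

Request:
apply_moves:
  motion:
    - {"xyz": [-38, -47, 0], "twist": -0.09, "jaw": 0.6}
    - {"xyz": [-76, -94, 0], "twist": -0.18, "jaw": 0.6}
    - {"xyz": [-114, -141, 0], "twist": -0.27, "jaw": 0.6}
    - {"xyz": [-152, -188, 0], "twist": -0.36, "jaw": 0.6}
    - {"xyz": [-190, -235, 0], "twist": -0.45, "jaw": 0.6}

```text
time: 0.72
ee_pos: [0.3117, 0.1934, 0.2481]
tcp_rot: [180.0, 0.0, 179.1]
wrist_force: [1.0, 0.0, 1.1]
opening: 0.069
grasp_force: 0.0
```

```bash
python3 -c "
from h import *
to(.4163,-.2815,.23,2.5)"
```

```text
t 0.72 pos [0.3117 0.1934 0.2481] rot [1.8000e+02 1.0000e-02 1.7914e+02] q [ 31.8 -19.8 -12.2  97.7  -0.   32.7] F [0.96 0.04 1.06]
shift mm [-111.8 -473.3   18.1] twist -0.0587
```

Request:
apply_moves:
  motion:
    - {"xyz": [-13, -55, 0], "twist": -0.02}
    - {"xyz": [-26, -110, 0], "twist": -0.05}
    - {"xyz": [-39, -165, 0], "twist": -0.058}
    - {"xyz": [-52, -220, 0], "twist": -0.058}
    - {"xyz": [-65, -275, 0], "twist": -0.058}

```text
validation failed for argument at $.mo...
```

Request:
apply_moves:
  motion:
    - {"xyz": [-12, -50, 0]}
    - {"xyz": [-24, -100, 0]}
    - {"xyz": [-36, -150, 0]}
    - {"xyz": [-40, -180, 0]}
    - {"xyz": [-40, -180, 0]}

```text
validation failed for argument at $.mo...
```

```bash
python3 -c "
from h import *
to(.4163,-.2815,.136,2.5)
p=P('wrist');im,d=camera('wrist');np.savez('w1.npz',im=im,d=d,K=p[0],k=p[1],R=p[2],t=p[3]);save('w1.png',im)
w=cloud('wrist',d,p);h=cv2.cvtColor(im,cv2.COLOR_RGB2HSV)
for lo,hi in((.136,.150),):
  b=(h[...,0]>100)&(h[...,0]<125)&(h[...,1]>120)&(w[...,2]>.142)&(w[...,2]<.155);print('panel',b.sum())
  if b.sum()>5:
    q=plane(p,np.argwhere(b)[:,::-1],.148)[:,:2].astype(np.float32);print(cv2.minAreaRect(q),np.nanmedian(w[b][:,2]))
  wh=(h[...,1]<60)&(w[...,2]>.134)&(w[...,2]<.15)&(w[...,0]>.36)&(w[...,0]<.52)&(abs(w[...,1]+.28)<.03);print(wh.sum(),np.nanmedian(w[wh],0))
  q=w[wh][:,:2].astype(np.float32);print(cv2.minAreaRect(q),cv2.fitLine(q,cv2.DIST_HUBER,0,.01,.01).ravel())
"
```

```text
t 0.72 pos [0.3117 0.1934 0.2481] rot [1.8000e+02 1.0000e-02 1.7914e+02] q [ 31.8 -19.8 -12.2  97.7  -0.   32.7] F [0.96 0.04 1.06]
shift mm [-111.8 -473.3  112.1] twist -0.0587
panel 0
0 [nan nan nan]
  return np.nanmean(a, axis, out=out, keepdims=keepdims)
Traceback (most recent call last):
cv2.error: OpenCV(4.12.0) /io/opencv/modules/imgproc/src/linefit.cpp:50: error: (-215:Assertion failed) count > 0 in function 'fitLine2D_wods'
```

View pics/w1.png

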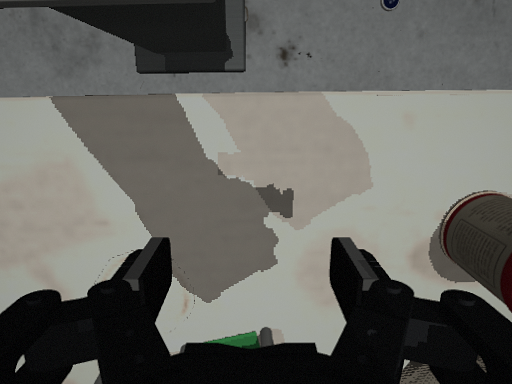

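The call was refused, apparently because the jaw field was missing. The wrist picture shows the view towards the robot: the can at right (480,240), and a bit of green strip at (232,340). I'll resend the moves with every field filled in.

Request:
apply_moves:
  motion:
    - {"xyz": [-13, -55, 0], "twist": -0.02, "jaw": 0.6}
    - {"xyz": [-26, -110, 0], "twist": -0.05, "jaw": 0.6}
    - {"xyz": [-39, -165, 0], "twist": -0.058, "jaw": 0.6}
    - {"xyz": [-52, -220, 0], "twist": -0.058, "jaw": 0.6}
    - {"xyz": [-65, -275, 0], "twist": -0.058, "jaw": 0.6}

```text
time: 1.4
ee_pos: [0.3716, -0.0829, 0.2482]
tcp_rot: [180.0, 0.0, -177.8]
wrist_force: [0.5, 0.9, 0.9]
opening: 0.0683
grasp_force: 0.0
```

Request:
apply_moves:
  motion:
    - {"xyz": [-12, -50, 0], "twist": 0, "jaw": 0.6}
    - {"xyz": [-24, -100, 0], "twist": 0, "jaw": 0.6}
    - {"xyz": [-36, -150, 0], "twist": 0, "jaw": 0.6}
    - {"xyz": [-36, -185, 0], "twist": 0, "jaw": 0.6}
    - {"xyz": [-36, -185, 0], "twist": 0, "jaw": 0.6}

```text
time: 2.02
ee_pos: [0.4146, -0.2662, 0.2472]
tcp_rot: [179.9, -0.1, -177.9]
wrist_force: [-0.6, 0.5, 0.1]
opening: 0.0683
grasp_force: 0.0
```

```bash
cat > wb.py <<'E'
from h import *
to(.4163,-.2815,.136,2.5)
p=P('wrist');im,d=camera('wrist');save('w2.png',im)
w=cloud('wrist',d,p);h=cv2.cvtColor(im,cv2.COLOR_RGB2HSV)
b=(h[...,0]>100)&(h[...,0]<125)&(h[...,1]>120)&(w[...,2]>.142)&(w[...,2]<.155);print('panel',b.sum())
if b.sum()>5:
    q=plane(p,np.argwhere(b)[:,::-1],.148)[:,:2].astype(np.float32);print(cv2.minAreaRect(q),np.nanmedian(w[b][:,2]))
wh=(h[...,1]<60)&(w[...,2]>.138)&(w[...,2]<.15)&(w[...,0]>.36)&(w[...,0]<.52)&(abs(w[...,1]+.28)<.03);print(wh.sum(),np.nanmedian(w[wh],0))
if wh.sum(): q=w[wh][:,:2].astype(np.float32);print(cv2.minAreaRect(q),cv2.fitLine(q,cv2.DIST_HUBER,0,.01,.01).ravel())
E
python3 wb.py
```

```text
t 2.02 pos [ 0.4146 -0.2662  0.2472] rot [ 1.7995e+02 -1.0000e-01 -1.7792e+02] q [-32.7  -2.8   2.1  95.   -0.  -34.8] F [-0.62  0.47  0.06]
shift mm [ -1.1 -15.3 111.2] twist -0.0073
panel 1434
((0.43860119581222534, -0.28039342164993286), (0.12838932871818542, 0.05450737103819847), 2.1743807792663574) 0.1466629630882123
2679 [ 0.43399841 -0.28013598  0.14232884]
((0.44106894731521606, -0.27196115255355835), (0.0548119992017746, 0.13420985639095306), 84.56510162353516) [ 0.9993344   0.03647912  0.41237667 -0.28094363]
```

View pics/w2.png

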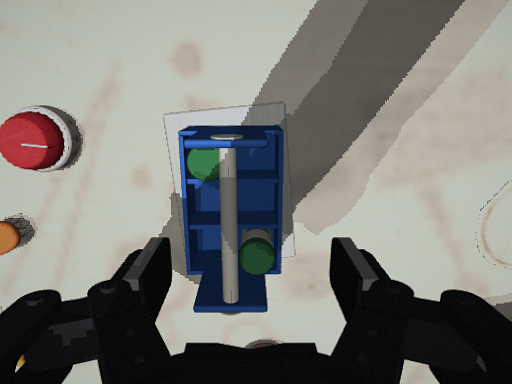

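The wrist view shows the caddy centred, with the bar from (228,138) to (230,300) and vial caps at (203,163) and (257,255), clear of the finger path. Three views agree that the bar is at y≈-0.281 and 2.3° yaw, with its top at z≈0.143.

Request:
apply_moves:
  motion:
    - {"xyz": [-2, -15, 20], "twist": -0.005, "jaw": 0.6}
    - {"xyz": [-2, -15, 45], "twist": -0.005, "jaw": 0.6}
    - {"xyz": [-2, -15, 75], "twist": -0.005, "jaw": 0.6}
    - {"xyz": [-2, -15, 100], "twist": -0.005, "jaw": 0.6}
    - {"xyz": [-2, -15, 111], "twist": -0.005, "jaw": 0.6}

```text
time: 2.7
ee_pos: [0.4171, -0.2781, 0.1362]
tcp_rot: [179.9, -0.1, -177.4]
wrist_force: [0.7, 0.1, -0.3]
opening: 0.0684
grasp_force: 0.0
```

Request:
apply_moves:
  motion:
    - {"xyz": [0, 0, 0], "twist": 0, "jaw": 0.6}
    - {"xyz": [0, 0, 0], "twist": 0, "jaw": 0}
    - {"xyz": [0, 0, 0], "twist": 0, "jaw": -0.4}
    - {"xyz": [0, 0, 0], "twist": 0, "jaw": -0.6}
    - {"xyz": [0, 0, 0], "twist": 0, "jaw": -0.9}
  grip_force: 70

```text
time: 3.32
ee_pos: [0.4177, -0.2799, 0.1379]
tcp_rot: [-179.9, 0.0, -177.5]
wrist_force: [-0.1, -2.6, 3.6]
opening: 0.0096
grasp_force: 68.2
```

Request:
apply_moves:
  motion:
    - {"xyz": [0, 0, 0], "twist": 0, "jaw": -1}
    - {"xyz": [0, 0, 0], "twist": 0, "jaw": -1}
    - {"xyz": [0, 0, 0], "twist": 0, "jaw": -1}
    - {"xyz": [0, 0, 0], "twist": 0, "jaw": -1}

```text
time: 3.82
ee_pos: [0.4177, -0.2799, 0.1379]
tcp_rot: [-179.9, 0.0, -177.5]
wrist_force: [-0.5, -3.6, 4.6]
opening: 0.0093
grasp_force: 68.3
```

Request:
apply_moves:
  motion:
    - {"xyz": [0, 0, -3], "twist": 0, "jaw": -1}
    - {"xyz": [0, 0, -7], "twist": 0, "jaw": -1}
    - {"xyz": [0, 0, -12], "twist": 0, "jaw": -1}
    - {"xyz": [0, 0, -17], "twist": 0, "jaw": -1}
    - {"xyz": [0, 0, -20], "twist": 0, "jaw": -1}

```text
time: 4.45
ee_pos: [0.4175, -0.2794, 0.1577]
tcp_rot: [-180.0, 0.0, -177.5]
wrist_force: [0.2, 0.4, -4.3]
opening: 0.0095
grasp_force: 68.2
```

```bash
sed -i 's/w2.png/w3.png/;s/>.142)/>.15)/;s/<.155)/<.185)/' wb.py; python3 wb.py; python3 -c "
from h import *
im,d=camera('scene');save('s3.png',cv2.resize(im[150:290,220:360],(560,560),interpolation=cv2.INTER_CUBIC))"
```

```text
t 4.45 pos [ 0.4175 -0.2794  0.1577] rot [-1.8000e+02  1.0000e-02 -1.7747e+02] q [-33.8  -2.4  -7.5  84.9   0.  -36.3] F [ 0.17  0.43 -4.3 ]
shift mm [ 1.3 -2.1 21.7] twist 0.0006
panel 3462
((0.4150714576244354, -0.2783212661743164), (0.07969263195991516, 0.08087149262428284), 2.5192549228668213) 0.1675574044117776
195 [ 0.40634068 -0.27947889  0.14835665]
((0.39221006631851196, -0.28003230690956116), (0.036876846104860306, 0.03373893350362778), 2.5830750465393066) [ 0.06025223  0.9981832   0.40692818 -0.27678707]
```

View pics/w3.png

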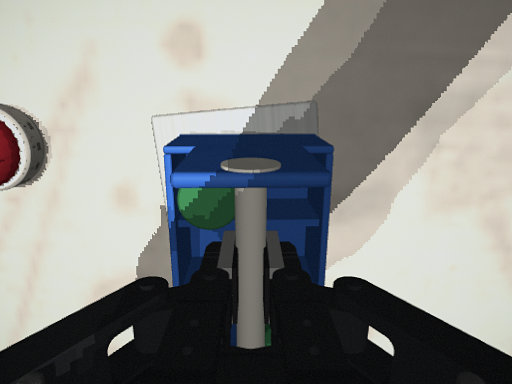

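The grasp holds: the panel top rose to z≈0.168, so the caddy is at ≈0.0596, level and weighing about 0.44 kg. I'll lift further. The roof mask was 226 mm wide where 222 is expected, so it probably includes some side faces, and I'll refine the rack pose.

Request:
apply_moves:
  motion:
    - {"xyz": [0, 0, -6], "twist": 0, "jaw": -1}
    - {"xyz": [0, 0, -13], "twist": 0, "jaw": -1}
    - {"xyz": [0, 0, -21], "twist": 0, "jaw": -1}
    - {"xyz": [0, 0, -28], "twist": 0, "jaw": -1}
    - {"xyz": [0, 0, -32], "twist": 0, "jaw": -1}

```text
time: 5.18
ee_pos: [0.4176, -0.2794, 0.19]
tcp_rot: [-180.0, 0.0, -177.5]
wrist_force: [-0.6, 0.4, -4.8]
opening: 0.0095
grasp_force: 68.2
```

```bash
cat > rk.py <<'E'
from h import *
for n in("scene","top"):
    z=np.load(n+".npz");im,d=z["im"],z["d"];p=P(n);w=cloud(n,d,p);g=cv2.cvtColor(im,cv2.COLOR_RGB2GRAY).astype(float)
    v,u=np.mgrid[:384,:512]
    R=(w[...,2]>.129)&(w[...,2]<.14)&(w[...,0]>.5)&(w[...,0]<.82)&(w[...,1]>-.03)&(w[...,1]<.29)
    med=np.median(g[R]);R2=R&(abs(g-med)<15)
    R2=cv2.morphologyEx(cv2.morphologyEx(R2.astype(np.uint8),cv2.MORPH_CLOSE,np.ones((3,3))),cv2.MORPH_OPEN,np.ones((7,7)))
    c=max(cv2.findContours(R2,cv2.RETR_EXTERNAL,cv2.CHAIN_APPROX_NONE)[0],key=cv2.contourArea).reshape(-1,2)
    q=plane(p,c,.134)[:,:2];ctr=np.array([.656,.130])
    for a in(13.4,):
        for it in range(2):
            A=np.radians(a);f=(q-ctr)@np.array([[np.cos(A),-np.sin(A)],[np.sin(A),np.cos(A)]])
            out=[];
            for ax,sg in((1,1),(1,-1),(0,-1),(0,1)):
                s=f[(sg*f[:,ax]>.08)&(abs(f[:,1-ax])<.085)]
                vv=cv2.fitLine(s.astype(np.float32),cv2.DIST_HUBER,0,.001,.001).ravel()
                sl=vv[1-0]/vv[0] if ax==1 else vv[0]/vv[1]
                off=vv[2+ax]-sl*vv[2+1-ax]
                out.append((round(off*1000,1),round(np.degrees(np.arctan(sl))*(1 if ax==1 else -1),2)))
    print(n,med,"L,R,F,B (mm, deg rel 13.4):",out,"px mm",round(d[150,180]/p[0][0,0]*1000,2))
E
python3 rk.py
```

```text
scene 102.0 L,R,F,B (mm, deg rel 13.4): [(np.float32(109.3), np.float32(1.46)), (np.float32(-108.3), np.float32(0.31)), (np.float32(-102.9), np.float32(0.65)), (np.float32(101.5), np.float32(0.36))] px mm 2.87
top 117.0 L,R,F,B (mm, deg rel 13.4): [(np.float32(109.7), np.float32(0.08)), (np.float32(-108.7), np.float32(-0.01)), (np.float32(-99.9), np.float32(-0.04)), (np.float32(103.3), np.float32(-0.1))] px mm 2.96
```

Both views agree: front mouth of the bay centre ≈ (0.543, 0.157), yaw 13.5°. The green strip centre lies within 1 mm of that line. Now I'll carry it over.

```bash
python3 -c "
from h import *
to(.4325,.131,.19,13.5)"
```

```text
t 5.17 pos [ 0.4176 -0.2794  0.19  ] rot [-1.7998e+02  3.0000e-02 -1.7747e+02] q [-33.8  -2.4  -3.9  88.5  -0.  -36.3] F [-0.61  0.38 -4.82]
shift mm [-33.  409.4  -0. ] twist -0.1914
```

Request:
apply_moves:
  motion:
    - {"xyz": [0, 6, 0], "twist": 0, "jaw": -1}
    - {"xyz": [-1, 18, 0], "twist": 0, "jaw": -1}
    - {"xyz": [-3, 36, 0], "twist": -0.01, "jaw": -1}
    - {"xyz": [-5, 60, 0], "twist": -0.02, "jaw": -1}
    - {"xyz": [-7, 88, 0], "twist": -0.035, "jaw": -1}

```text
time: 5.8
ee_pos: [0.4204, -0.1894, 0.1891]
tcp_rot: [180.0, -0.0, -175.4]
wrist_force: [1.0, -0.4, -3.7]
opening: 0.0096
grasp_force: 68.3
```

Request:
apply_moves:
  motion:
    - {"xyz": [-2, 30, 0], "twist": -0.015, "jaw": -1}
    - {"xyz": [-5, 60, 0], "twist": -0.03, "jaw": -1}
    - {"xyz": [-7, 90, 0], "twist": -0.045, "jaw": -1}
    - {"xyz": [-9, 120, 0], "twist": -0.06, "jaw": -1}
    - {"xyz": [-12, 150, 0], "twist": -0.075, "jaw": -1}

```text
time: 6.42
ee_pos: [0.4201, -0.0387, 0.1893]
tcp_rot: [180.0, 0.0, -171.1]
wrist_force: [1.1, -0.6, -4.7]
opening: 0.0095
grasp_force: 68.3
```

```bash
python3 -c "
from h import *
to(.4325,.131,.19,13.5)"
```

```text
t 6.42 pos [ 0.4201 -0.0387  0.1893] rot [ 1.7999e+02  1.0000e-02 -1.7107e+02] q [ -5.3 -13.4 -13.7  89.6   0.  -14.2] F [ 1.07 -0.64 -4.67]
shift mm [-38.6 165.7  -0.7] twist -0.0798
```

Request:
apply_moves:
  motion:
    - {"xyz": [-7, 30, 0], "twist": -0.016, "jaw": -1}
    - {"xyz": [-14, 60, 0], "twist": -0.032, "jaw": -1}
    - {"xyz": [-21, 90, 0], "twist": -0.048, "jaw": -1}
    - {"xyz": [-27, 117, 0], "twist": -0.06, "jaw": -1}
    - {"xyz": [-32, 138, 0], "twist": -0.07, "jaw": -1}

```text
time: 7.05
ee_pos: [0.4302, 0.1026, 0.1892]
tcp_rot: [180.0, -0.0, -167.0]
wrist_force: [1.0, -0.1, -4.5]
opening: 0.01
grasp_force: 68.3
```

Request:
apply_moves:
  motion:
    - {"xyz": [-3, 14, 0], "twist": -0.006, "jaw": -1}
    - {"xyz": [-5, 23, 0], "twist": -0.01, "jaw": -1}
    - {"xyz": [-7, 28, 0], "twist": -0.01, "jaw": -1}
    - {"xyz": [-7, 28, 0], "twist": -0.01, "jaw": -1}
    - {"xyz": [-7, 28, 0], "twist": -0.01, "jaw": -1}

```text
time: 7.68
ee_pos: [0.4317, 0.1291, 0.1893]
tcp_rot: [-180.0, -0.0, -166.6]
wrist_force: [0.3, -0.2, -4.7]
opening: 0.0095
grasp_force: 68.4
```

```bash
python3 -c "
from h import *
to(.4325,.131,.099,13.5)"
```

```text
t 7.67 pos [0.4317 0.1291 0.1893] rot [-179.99   -0.   -166.62] q [ 16.7  -9.4 -10.4  89.   -0.    3.3] F [ 0.3  -0.21 -4.72]
shift mm [-1.2  1.7 90.3] twist -0.002
```

Request:
apply_moves:
  motion:
    - {"xyz": [0, 2, 10], "twist": -0.002, "jaw": -1}
    - {"xyz": [0, 2, 30], "twist": -0.002, "jaw": -1}
    - {"xyz": [0, 2, 52], "twist": -0.002, "jaw": -1}
    - {"xyz": [0, 2, 72], "twist": -0.002, "jaw": -1}
    - {"xyz": [0, 2, 84], "twist": -0.002, "jaw": -1}

```text
time: 8.3
ee_pos: [0.4306, 0.1311, 0.1037]
tcp_rot: [-180.0, -0.1, -166.5]
wrist_force: [-0.3, 0.5, -3.6]
opening: 0.0098
grasp_force: 68.4
```

Request:
apply_moves:
  motion:
    - {"xyz": [0, 0, 2], "twist": 0, "jaw": -1}
    - {"xyz": [0, 0, 3], "twist": 0, "jaw": -1}
    - {"xyz": [0, 0, 4], "twist": 0, "jaw": -1}
    - {"xyz": [0, 0, 5], "twist": 0, "jaw": -1}
    - {"xyz": [0, 0, 6], "twist": 0, "jaw": -1}

```text
time: 8.93
ee_pos: [0.4313, 0.1315, 0.0994]
tcp_rot: [180.0, 0.0, -166.5]
wrist_force: [0.2, -0.1, -4.3]
opening: 0.0095
grasp_force: 68.4
```

```bash
python3 -c "
from h import *
to(.4325,.131,.098,13.5)
im,d=camera('top');np.savez('top2.npz',im=im,d=d);im2,d2=camera('scene');np.savez('scene2.npz',im=im2,d=d2)
save('m.png',np.hstack([cv2.resize(im[100:240,100:230],(390,420)),cv2.resize(im2[60:200,100:230],(390,420))]))
for n,im,d in(('top',im,d),('scene',im2,d2)):
  p=P(n);w=cloud(n,d,p);h=cv2.cvtColor(im,cv2.COLOR_RGB2HSV)
  b=(h[...,0]>100)&(h[...,0]<125)&(h[...,1]>110)&(w[...,1]>0)&(w[...,1]<.25)&(w[...,0]>.35)&(w[...,0]<.6)
  W=w[b];A=np.radians(13.5);f=(W[:,:2]-[.5429,.1574])@np.array([[np.cos(A),-np.sin(A)],[np.sin(A),np.cos(A)]])
  for lo,hi in((.04,.056),(.09,.115)):
    k=(W[:,2]>lo)&(W[:,2]<hi)
    if k.any(): print(n,lo,k.sum(),'x',f[k,0].min().round(4),f[k,0].max().round(4),'y',np.percentile(f[k,1],[0,2,98,100]).round(4))
"
```

```text
t 8.93 pos [0.4313 0.1315 0.0994] rot [ 1.8000e+02  2.0000e-02 -1.6647e+02] q [ 16.9  -9.  -19.9  79.    0.    3.4] F [ 0.23 -0.06 -4.35]
shift mm [-1.  -0.7  1.4] twist 0.0006
top 0.04 156 x -0.1551 -0.0287 y [-0.045  -0.0441  0.0376  0.04  ]
top 0.09 61 x -0.1557 -0.0288 y [-0.0269 -0.0262  0.0233  0.0235]
scene 0.04 336 x -0.1581 -0.0293 y [-0.0442 -0.0434  0.0407  0.0421]
scene 0.09 156 x -0.1586 -0.0257 y [-0.0269 -0.0266  0.0243  0.026 ]
```

View pics/m.png

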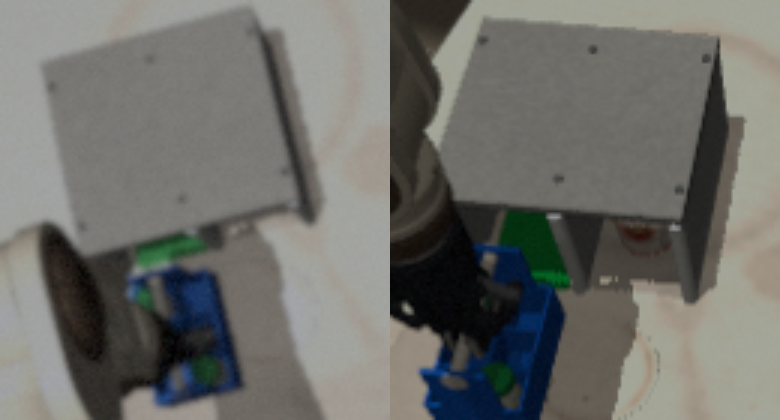

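The left view (top camera) and right view (scene camera) show the caddy squarely in front of the green bay. Its front end is about 27 mm short of the roof and it sits about 1 mm right of the centre line. I'll set it down with a 1 mm shift left, then slide it in gently.

Request:
apply_moves:
  motion:
    - {"xyz": [0, 1, 1], "twist": 0, "jaw": -1}
    - {"xyz": [0, 1, 1.5], "twist": 0, "jaw": -1}
    - {"xyz": [-2, 1, 1.5], "twist": 0, "jaw": -1}
    - {"xyz": [-6, 1, 1.5], "twist": 0, "jaw": -1}
    - {"xyz": [-10, 1, 1.5], "twist": 0, "jaw": -1}

```text
time: 9.65
ee_pos: [0.441, 0.1349, 0.0978]
tcp_rot: [180.0, 0.0, -166.5]
wrist_force: [-2.6, -1.4, -1.3]
opening: 0.0095
grasp_force: 68.7
```

Request:
apply_moves:
  motion:
    - {"xyz": [-4, 0, 0], "twist": 0, "jaw": -1}
    - {"xyz": [-8, 0, 0], "twist": 0, "jaw": -1}
    - {"xyz": [-12, 0, 0], "twist": 0, "jaw": -1}
    - {"xyz": [-16, 0, 0], "twist": 0, "jaw": -1}
    - {"xyz": [-20, 0, 0], "twist": 0, "jaw": -1}

```text
time: 10.28
ee_pos: [0.4604, 0.1395, 0.0977]
tcp_rot: [180.0, -0.0, -166.5]
wrist_force: [-0.2, -0.1, -2.3]
opening: 0.0096
grasp_force: 68.6
```

Request:
apply_moves:
  motion:
    - {"xyz": [-3, 0, 0], "twist": 0, "jaw": -1}
    - {"xyz": [-6, 0, 0], "twist": 0, "jaw": -1}
    - {"xyz": [-9, 0, 0], "twist": 0, "jaw": -1}
    - {"xyz": [-12, 0, 0], "twist": 0, "jaw": -1}
    - {"xyz": [-15, 0, 0], "twist": 0, "jaw": -1}

```text
time: 10.9
ee_pos: [0.4749, 0.143, 0.0977]
tcp_rot: [-180.0, -0.0, -166.5]
wrist_force: [-0.8, -1.2, -1.9]
opening: 0.0094
grasp_force: 68.6
```

```bash
python3 -c "
from h import *
to(.4325,.131,.098,13.5)
p=np.array(sensors.get_obs()['ee_pos'][:2])-[.5429,.1574];A=np.radians(13.5);c,s=np.cos(A),np.sin(A);print('bay x,y of tcp',p@[c,s],p@[-s,c])
"
```

```text
t 10.9 pos [0.4749 0.143  0.0977] rot [-180.     -0.   -166.47] q [ 16.8  -2.6 -14.3  78.3  -0.    3.2] F [-0.81 -1.16 -1.89]
shift mm [44.  -1.7 -0.3] twist 0.0006
bay x,y of tcp -0.06949030097983531 0.0018341752030910762
```

Request:
apply_moves:
  motion:
    - {"xyz": [-4, 0, 0], "twist": 0, "jaw": -1}
    - {"xyz": [-8, 0, 0], "twist": 0, "jaw": -1}
    - {"xyz": [-12, 0, 0], "twist": 0, "jaw": -1}
    - {"xyz": [-16, 0, 0], "twist": 0, "jaw": -1}
    - {"xyz": [-20, 0, 0], "twist": 0, "jaw": -1}

```text
time: 11.52
ee_pos: [0.4945, 0.1477, 0.0978]
tcp_rot: [-180.0, -0.0, -166.5]
wrist_force: [-1.1, -1.0, -1.8]
opening: 0.0099
grasp_force: 68.6
```

Request:
apply_moves:
  motion:
    - {"xyz": [-3, 0, 0], "twist": 0, "jaw": -1}
    - {"xyz": [-6, 0, 0], "twist": 0, "jaw": -1}
    - {"xyz": [-9, 0, 0], "twist": 0, "jaw": -1}
    - {"xyz": [-12, 0, 0], "twist": 0, "jaw": -1}
    - {"xyz": [-12, 0, 0], "twist": 0, "jaw": -1}

```text
time: 12.15
ee_pos: [0.5062, 0.1505, 0.0977]
tcp_rot: [180.0, 0.0, -166.5]
wrist_force: [-0.3, 0.3, -4.0]
opening: 0.0096
grasp_force: 68.5
```

Request:
apply_moves:
  motion:
    - {"xyz": [0, 0, 0], "twist": 0, "jaw": -0.6}
    - {"xyz": [0, 0, 0], "twist": 0, "jaw": -0.3}
    - {"xyz": [0, 0, 0], "twist": 0, "jaw": 0}
    - {"xyz": [0, 0, 0], "twist": 0, "jaw": 0}
    - {"xyz": [0, 0, -6], "twist": 0, "jaw": 0}

```text
time: 12.78
ee_pos: [0.5056, 0.1503, 0.1037]
tcp_rot: [-180.0, -0.0, -166.5]
wrist_force: [0.6, 0.0, 0.0]
opening: 0.0428
grasp_force: 0.0
```

Request:
apply_moves:
  motion:
    - {"xyz": [0, 0, -15], "twist": 0, "jaw": 0}
    - {"xyz": [0, 0, -30], "twist": 0, "jaw": 0}
    - {"xyz": [0, 0, -50], "twist": 0, "jaw": 0}
    - {"xyz": [0, 0, -75], "twist": 0, "jaw": 0}
    - {"xyz": [10, 0, -90], "twist": 0, "jaw": 0}

```text
time: 13.4
ee_pos: [0.4964, 0.1482, 0.1958]
tcp_rot: [180.0, 0.1, -166.5]
wrist_force: [-0.4, -0.2, 0.2]
opening: 0.0427
grasp_force: 0.0
```

Request:
apply_moves:
  motion:
    - {"xyz": [20, 0, 0], "twist": 0, "jaw": -0.5}
    - {"xyz": [40, 0, 0], "twist": 0, "jaw": -1}
    - {"xyz": [65, 0, 0], "twist": 0, "jaw": -1}
    - {"xyz": [80, 0, 0], "twist": 0, "jaw": -1}
    - {"xyz": [80, 0, 0], "twist": 0, "jaw": -1}

```text
time: 14.02
ee_pos: [0.4179, 0.1292, 0.1944]
tcp_rot: [180.0, 0.1, -166.5]
wrist_force: [0.6, 0.2, -0.0]
opening: -0.0001
grasp_force: 0.0
```

```bash
cat > ck.py <<'E'
from h import *
import sys
to(.4325,.131,.09,13.5)
A=np.radians(13.5);c,s=np.cos(A),np.sin(A);M=np.array([[c,-s],[s,c]])
print('bay x,y of tcp',(np.array(sensors.get_obs()['ee_pos'][:2])-[.5429,.1574])@M)
ims=[]
for n in('top','scene','wrist'):
  p=P(n);im,d=camera(n);ims.append(im);w=cloud(n,d,p);h=cv2.cvtColor(im,cv2.COLOR_RGB2HSV)
  b=(h[...,0]>100)&(h[...,0]<125)&(h[...,1]>110)&(w[...,1]>0)&(w[...,1]<.25)&(w[...,0]>.35)&(w[...,0]<.7)
  W=w[b];f=(W[:,:2]-[.5429,.1574])@M
  for lo,hi in((.04,.056),(.1,.115)):
    k=(W[:,2]>lo)&(W[:,2]<hi)
    if k.any(): print(n,lo,k.sum(),'x',np.percentile(f[k,0],[0,2,98]).round(4),'y',np.percentile(f[k,1],[0,2,98,100]).round(4),'z',W[k,2].max().round(4))
save(sys.argv[1],np.hstack([cv2.resize(ims[1][60:200,90:230],(400,400)),cv2.resize(ims[2],(400,400))]))
E
python3 ck.py c1.png
```

```text
t 14.03 pos [0.4179 0.1292 0.1944] rot [ 1.8000e+02  7.0000e-02 -1.6646e+02] q [ 17.2 -11.3 -11.4  89.8  -0.    3.6] F [ 0.57  0.16 -0.01]
shift mm [-14.6  -1.7 104.4] twist 0.0006
bay x,y of tcp [-0.12814541  0.00179726]
top 0.04 170 x [-0.0802 -0.08    0.0121] y [-0.0425 -0.0422  0.0426  0.0458] z 0.055
top 0.1 31 x [-0.0799 -0.0796 -0.0718] y [-0.0252 -0.0248  0.0216  0.0234] z 0.1115
scene 0.04 294 x [-0.0835 -0.0822  0.0444] y [-0.0424 -0.0419  0.0424  0.0448] z 0.0557
scene 0.1 53 x [-0.0823 -0.0822 -0.0747] y [-0.0262 -0.0261  0.0244  0.0251] z 0.11
wrist 0.04 956 x [-0.0813 -0.0809 -0.039 ] y [-0.041  -0.0406  0.0438  0.0444] z 0.056
wrist 0.1 31 x [-0.0808 -0.0806 -0.0779] y [-0.026  -0.0259  0.0295  0.0296] z 0.1071
```

View pics/c1.png

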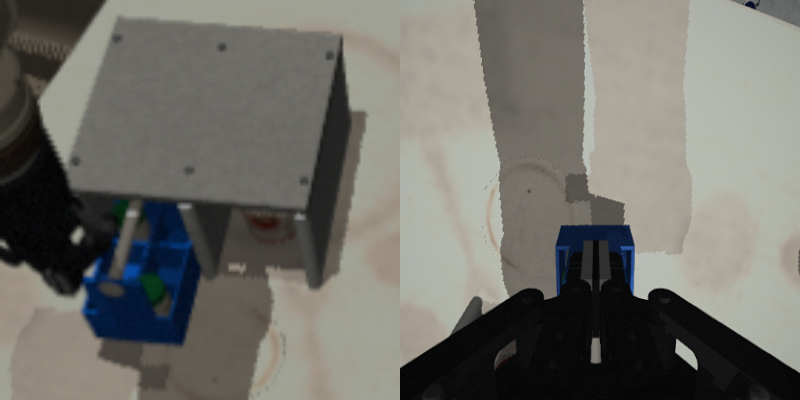

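The caddy sits centred in the mouth with its near end 81 mm out from the roof, and both vials are upright. Next I lower the closed fingers behind its end panel and push.

Request:
apply_moves:
  motion:
    - {"xyz": [0, 0, 20], "twist": 0, "jaw": -1}
    - {"xyz": [0, 0, 50], "twist": 0, "jaw": -1}
    - {"xyz": [0, 0, 80], "twist": 0, "jaw": -1}
    - {"xyz": [0, 0, 105], "twist": 0, "jaw": -1}
    - {"xyz": [0, 0, 105], "twist": 0, "jaw": -1}

```text
time: 14.8
ee_pos: [0.4176, 0.1291, 0.087]
tcp_rot: [-180.0, -0.2, -166.5]
wrist_force: [-0.0, 0.3, 0.7]
opening: 0.0
grasp_force: 0.0
```

Request:
apply_moves:
  motion:
    - {"xyz": [-6, 0, 0], "twist": 0, "jaw": -1}
    - {"xyz": [-12, 0, 0], "twist": 0, "jaw": -1}
    - {"xyz": [-18, 0, 0], "twist": 0, "jaw": -1}
    - {"xyz": [-23, 0, 0], "twist": 0, "jaw": -1}
    - {"xyz": [-28, 0, 0], "twist": 0, "jaw": -1}

```text
time: 15.42
ee_pos: [0.4459, 0.136, 0.0889]
tcp_rot: [180.0, 0.0, -166.5]
wrist_force: [-0.7, 1.1, -0.4]
opening: 0.0001
grasp_force: 0.0
```

Request:
apply_moves:
  motion:
    - {"xyz": [-3, 0, 0], "twist": 0, "jaw": -1}
    - {"xyz": [-6, 0, 0], "twist": 0, "jaw": -1}
    - {"xyz": [-9, 0, 0], "twist": 0, "jaw": -1}
    - {"xyz": [-12, 0, 0], "twist": 0, "jaw": -1}
    - {"xyz": [-15, 0, 0], "twist": 0, "jaw": -1}

```text
time: 16.05
ee_pos: [0.46, 0.1394, 0.0888]
tcp_rot: [-180.0, -0.0, -166.5]
wrist_force: [-4.1, -1.0, 2.8]
opening: -0.0003
grasp_force: 2.2
```

Request:
apply_moves:
  motion:
    - {"xyz": [-3, 0, 0], "twist": 0, "jaw": -1}
    - {"xyz": [-6, 0, 0], "twist": 0, "jaw": -1}
    - {"xyz": [-9, 0, 0], "twist": 0, "jaw": -1}
    - {"xyz": [-12, 0, 0], "twist": 0, "jaw": -1}
    - {"xyz": [-15, 0, 0], "twist": 0, "jaw": -1}

```text
time: 16.68
ee_pos: [0.4749, 0.143, 0.0888]
tcp_rot: [-180.0, -0.0, -166.5]
wrist_force: [-4.2, -2.5, 2.5]
opening: -0.0
grasp_force: 2.2
```

```bash
python3 ck.py c2.png
```

```text
t 16.68 pos [0.4749 0.143  0.0888] rot [-180.     -0.   -166.47] q [ 16.8  -2.5 -15.1  77.3  -0.    3.2] F [-4.18 -2.46  2.53]
shift mm [44.  -1.7 -1.2] twist 0.0006
bay x,y of tcp [-0.06948843  0.00183719]
top 0.04 72 x [-0.0583 -0.0573  0.012 ] y [-0.0425 -0.0425  0.0044  0.0072] z 0.0534
top 0.1 1 x [-0.03 -0.03 -0.03] y [-0.0065 -0.0065 -0.0065 -0.0065] z 0.1001
scene 0.04 163 x [-0.0618 -0.0606  0.0424] y [-0.0426 -0.0419  0.0412  0.0431] z 0.0556
scene 0.1 2 x [-0.0816 -0.0815 -0.0777] y [0.0136 0.0136 0.0146 0.0146] z 0.1109
wrist 0.04 1696 x [-0.0594 -0.059  -0.0424] y [-0.0413 -0.0404  0.0433  0.044 ] z 0.056
wrist 0.1 118 x [-0.0816 -0.0814 -0.0538] y [-0.0184 -0.0158  0.0205  0.0228] z 0.1146
```

Request:
apply_moves:
  motion:
    - {"xyz": [-3, 0, 0], "twist": 0, "jaw": -1}
    - {"xyz": [-6, 0, 0], "twist": 0, "jaw": -1}
    - {"xyz": [-9, 0, 0], "twist": 0, "jaw": -1}
    - {"xyz": [-12, 0, 0], "twist": 0, "jaw": -1}
    - {"xyz": [-15, 0, 0], "twist": 0, "jaw": -1}

```text
time: 17.45
ee_pos: [0.4895, 0.1465, 0.0888]
tcp_rot: [-180.0, -0.0, -166.5]
wrist_force: [-3.3, -1.9, 0.7]
opening: -0.0001
grasp_force: 2.0
```

Request:
apply_moves:
  motion:
    - {"xyz": [-1, 0, 0], "twist": 0, "jaw": -1}
    - {"xyz": [-2, 0, 0], "twist": 0, "jaw": -1}
    - {"xyz": [-3, 0, 0], "twist": 0, "jaw": -1}
    - {"xyz": [-4, 0, 0], "twist": 0, "jaw": -1}
    - {"xyz": [-5, 0, 0], "twist": 0, "jaw": -1}

```text
time: 18.08
ee_pos: [0.4942, 0.1476, 0.0888]
tcp_rot: [-180.0, 0.0, -166.5]
wrist_force: [-3.6, -0.5, 2.1]
opening: 0.0001
grasp_force: 1.8
```

Request:
apply_moves:
  motion:
    - {"xyz": [-1, 0, 0], "twist": 0, "jaw": -1}
    - {"xyz": [-2, 0, 0], "twist": 0, "jaw": -1}
    - {"xyz": [-3, 0, 0], "twist": 0, "jaw": -1}
    - {"xyz": [-4, 0, 0], "twist": 0, "jaw": -1}

```text
time: 18.58
ee_pos: [0.4981, 0.1486, 0.0888]
tcp_rot: [180.0, 0.0, -166.5]
wrist_force: [-3.7, -0.9, 0.7]
opening: 0.0002
grasp_force: 1.7
```

Request:
apply_moves:
  motion:
    - {"xyz": [-1, 0, 0], "twist": 0, "jaw": -1}
    - {"xyz": [-2, 0, 0], "twist": 0, "jaw": -1}
    - {"xyz": [-3, 0, 0], "twist": 0, "jaw": -1}
    - {"xyz": [-4, 0, 0], "twist": 0, "jaw": -1}

```text
time: 19.08
ee_pos: [0.502, 0.1495, 0.0888]
tcp_rot: [180.0, 0.0, -166.5]
wrist_force: [-3.2, -1.7, 1.8]
opening: -0.0001
grasp_force: 1.7
```

Request:
apply_moves:
  motion:
    - {"xyz": [-1, 0, 0], "twist": 0, "jaw": -1}
    - {"xyz": [-2, 0, 0], "twist": 0, "jaw": -1}
    - {"xyz": [-3, 0, 0], "twist": 0, "jaw": -1}

```text
time: 19.45
ee_pos: [0.5049, 0.1502, 0.0888]
tcp_rot: [-180.0, -0.0, -166.5]
wrist_force: [-3.0, -0.6, 0.7]
opening: -0.0001
grasp_force: 1.6
```

Request:
apply_moves:
  motion:
    - {"xyz": [-1, 0, 0], "twist": 0, "jaw": -1}
    - {"xyz": [-2, 0, 0], "twist": 0, "jaw": -1}
    - {"xyz": [-3, 0, 0], "twist": 0, "jaw": -1}

```text
time: 19.82
ee_pos: [0.5079, 0.1509, 0.0888]
tcp_rot: [-180.0, 0.0, -166.5]
wrist_force: [-3.4, -1.2, 0.7]
opening: -0.0002
grasp_force: 1.6
```

Request:
apply_moves:
  motion:
    - {"xyz": [-1, 0, 0], "twist": 0, "jaw": -1}
    - {"xyz": [-2, 0, 0], "twist": 0, "jaw": -1}
    - {"xyz": [-3, 0, 0], "twist": 0, "jaw": -1}

```text
time: 20.2
ee_pos: [0.5108, 0.1516, 0.0888]
tcp_rot: [-180.0, 0.0, -166.5]
wrist_force: [-3.7, -0.6, 0.6]
opening: -0.0001
grasp_force: 1.6
```

Request:
apply_moves:
  motion:
    - {"xyz": [-1, 0, 0], "twist": 0, "jaw": -1}
    - {"xyz": [-2, 0, 0], "twist": 0, "jaw": -1}
    - {"xyz": [-3, 0, 0], "twist": 0, "jaw": -1}

```text
time: 20.58
ee_pos: [0.5132, 0.1522, 0.0888]
tcp_rot: [180.0, -0.1, -166.5]
wrist_force: [-7.4, -0.6, 3.4]
opening: -0.0002
grasp_force: 3.8
```

Request:
apply_moves:
  motion:
    - {"xyz": [-1, 0, 0], "twist": 0, "jaw": -1}
    - {"xyz": [-2, 0, 0], "twist": 0, "jaw": -1}

```text
time: 20.82
ee_pos: [0.5147, 0.1526, 0.0888]
tcp_rot: [180.0, -0.1, -166.5]
wrist_force: [-10.2, -2.4, 4.9]
opening: -0.0004
grasp_force: 5.2
```

Force rose from about 4 N to 10 N over 4 mm, so the buffer has been reached. I'll hold briefly, back off slowly and look.

Request:
apply_moves:
  motion:
    - {"xyz": [0, 0, 0], "twist": 0, "jaw": -1}
    - {"xyz": [0, 0, 0], "twist": 0, "jaw": -1}
    - {"xyz": [0, 0, 0], "twist": 0, "jaw": -1}

```text
time: 21.2
ee_pos: [0.5147, 0.1526, 0.0888]
tcp_rot: [180.0, -0.1, -166.5]
wrist_force: [-8.0, -1.5, 4.2]
opening: -0.0001
grasp_force: 4.5
```

```bash
python3 ck.py c3.png
```

```text
t 21.2 pos [0.5147 0.1526 0.0888] rot [ 1.7999e+02 -1.0000e-01 -1.6646e+02] q [16.5  3.2 -9.4 77.5  0.   3. ] F [-7.96 -1.54  4.15]
shift mm [85.  -1.8 -1.2] twist 0.0007
bay x,y of tcp [-0.02851247  0.00191954]
top 0.04 11 x [-0.016  -0.0159  0.0009] y [-0.042  -0.042  -0.0381 -0.038 ] z 0.0524
scene 0.04 105 x [-0.0206 -0.0204  0.0081] y [-0.0462 -0.0425  0.0426  0.0438] z 0.0556
scene 0.1 1 x [-0.0374 -0.0374 -0.0374] y [0.015 0.015 0.015 0.015] z 0.1037
wrist 0.04 1709 x [-0.0187 -0.0183 -0.002 ] y [-0.0414 -0.0404  0.0436  0.0444] z 0.0559
wrist 0.1 117 x [-0.0422 -0.0409 -0.0129] y [-0.018  -0.0157  0.021   0.0225] z 0.1148
```

Request:
apply_moves:
  motion:
    - {"xyz": [1, 0, 0], "twist": 0, "jaw": -1}
    - {"xyz": [2, 0, 0], "twist": 0, "jaw": -1}
    - {"xyz": [3, 0, 0], "twist": 0, "jaw": -1}

```text
time: 21.72
ee_pos: [0.513, 0.1521, 0.0889]
tcp_rot: [-180.0, 0.0, -166.5]
wrist_force: [-0.1, 0.1, -0.7]
opening: 0.0
grasp_force: 0.0
```

Request:
apply_moves:
  motion:
    - {"xyz": [1, 0, 0], "twist": 0, "jaw": -1}
    - {"xyz": [2, 0, 0], "twist": 0, "jaw": -1}
    - {"xyz": [3, 0, 0], "twist": 0, "jaw": -1}

```text
time: 22.1
ee_pos: [0.5097, 0.1513, 0.0888]
tcp_rot: [180.0, 0.0, -166.5]
wrist_force: [0.8, -0.3, 0.1]
opening: 0.0002
grasp_force: 0.0
```

```bash
python3 ck.py c4.png
```

```text
t 22.1 pos [0.5097 0.1513 0.0888] rot [ 1.8000e+02  1.0000e-02 -1.6647e+02] q [ 16.5   2.4 -10.3  77.3  -0.    3. ] F [ 0.75 -0.3   0.08]
shift mm [79.8 -1.7 -1.2] twist 0.0006
bay x,y of tcp [-0.03369774  0.0018505 ]
top 0.04 13 x [-0.0176 -0.0175  0.001 ] y [-0.0422 -0.0422 -0.0369 -0.0365] z 0.052
scene 0.04 87 x [-0.0205 -0.0202  0.0135] y [-0.0456 -0.0417  0.0418  0.0423] z 0.0555
scene 0.1 4 x [-0.0467 -0.0466 -0.0029] y [-0.0447 -0.0413  0.0161  0.0162] z 0.1135
wrist 0.04 1491 x [-0.0187 -0.0184 -0.007 ] y [-0.0414 -0.0403  0.0435  0.0443] z 0.0559
wrist 0.1 124 x [-0.0466 -0.0462 -0.0131] y [-0.0178 -0.0149  0.0202  0.0224] z 0.1148
```

View pics/c4.png

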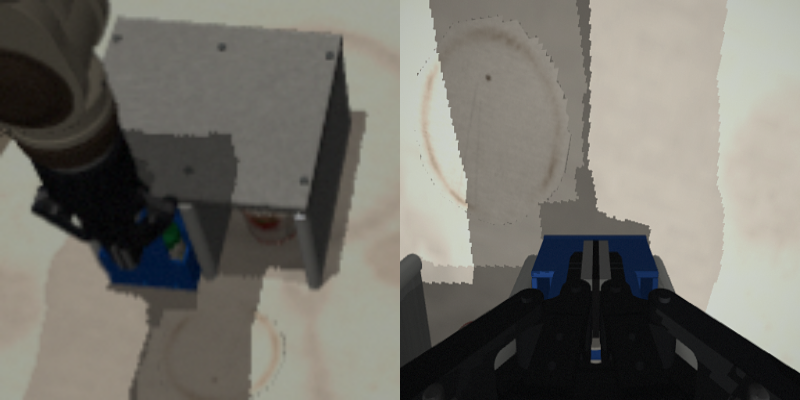

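Both views show the caddy deep in the bay and a vial standing. Its near end is 18.7 mm out from the roof, inside the 13 to 38 mm window. That didn't change after I let go, so friction is holding the compressed buffer. I'll retreat a little and hand in.

Request:
apply_moves:
  motion:
    - {"xyz": [4, 0, 0], "twist": 0, "jaw": -1}
    - {"xyz": [10, 0, 0], "twist": 0, "jaw": -1}
    - {"xyz": [18, 0, 0], "twist": 0, "jaw": -1}
    - {"xyz": [25, 0, 0], "twist": 0, "jaw": -1}
    - {"xyz": [25, 0, 0], "twist": 0, "jaw": -1}

```text
time: 22.88
ee_pos: [0.485, 0.1454, 0.089]
tcp_rot: [-180.0, 0.0, -166.5]
wrist_force: [0.7, -0.3, 1.1]
opening: 0.0001
grasp_force: 0.0
```

```bash
python3 ck.py c5.png; python3 -c "
from workcell import bot
print(bot.job_done())"
```

```text
t 22.88 pos [0.485  0.1454 0.089 ] rot [-1.8000e+02  1.0000e-02 -1.6647e+02] q [ 16.7  -1.1 -13.8  77.3  -0.    3.2] F [ 0.68 -0.31  1.07]
shift mm [54.4 -1.7 -1. ] twist 0.0006
bay x,y of tcp [-0.05914137  0.00184084]
top 0.04 28 x [-0.0175 -0.0175  0.0038] y [-0.0418 -0.0417  0.0012  0.0013] z 0.0539
top 0.1 16 x [-0.0186 -0.0185 -0.0121] y [-0.0262 -0.0258 -0.0068 -0.0057] z 0.1115
scene 0.04 75 x [-0.0205 -0.0203  0.051 ] y [-0.0417 -0.0416  0.0024  0.0038] z 0.0556
wrist 0.1 43 x [-0.072  -0.0715 -0.0473] y [-0.018  -0.0167  0.0223  0.0226] z 0.1147
the job is handed in; nothing more can be done
None
```

I slid the caddy into the green-strip bay until I felt the buffer (wrist force peaked at about 10 N), let go, saw it stay put, and handed the job in at about 23 s; the contact force was not measured directly, and no verdict was returned.

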